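# Scan the indexing jig, then hold its index plunger back

## Task

The indexing jig on the bench is being booked out and freed. Pick up the stick-shaped code scanner, hold its window square in front of the striped tag on the jig's front, about 6 cm away and steady for a good second, then lay the scanner gently back down on the open bench, not against the jig. After that grip the knob of the jig's sprung index plunger, pull it straight out as far as it goes so that its pin stands clear of the hole in the disc, and finish while still holding it there; leave the other things where they are.

Things in the scene. Friction and masses are not known exactly. Their poses are not given: they have to be found in the camera images.
- jig: Grey indexing jig, fixed to the bench; place and yaw vary. Base plate 150 (x) x 110 (y) x 12 mm; on it from front to back: a post 44 mm wide, 120 mm high, front face at x = -45 mm; an upright aluminium disc, 104 mm diameter, with 12 holes (front face x = 0, top z = 122 mm); a bearing block. Origin: centre of the underside. Its -x axis points out of the front, roughly to the robot; z up.
- tag (a point): Centre of the striped code tag (white, 40 wide x 28 mm high) on the front face of the jig's post, 56 mm above the bench. The tag looks along the jig's -x axis; axes as jig.
- knob (a point): Middle of the plunger's black round knob, 26 mm diameter, 22 mm long along the jig's x axis (the plunger lies level). 106 mm above the bench, 76 mm in front of the jig's origin, 31 mm in front of the post's face; open above, so it can be gripped from above across the jig's y. Moves with the plunger. The 17 mm barrel behind it is fixed.
- plunger (a joint): Travel of the sprung index plunger in m: 0 = pin home in its hole in the disc (start), 0.016 = pulled fully back to its stop. Pulling the knob along the jig's -x axis makes it grow. The spring pushes back with 8 N at 0 and 16 N at 0.016, and sends it home when let go. There is no latch.
- pin_nose (a point): End of the plunger's 8 mm steel pin: 10 mm inside the disc at the start, 6 mm in front of the disc's face when fully back.
- seat_hole (a point): Mouth of the hole in the front face of the disc in which the pin sits; fixed to the jig.
- scanner: Loose cordless stick scanner, 150 mm long along its x, lying flat on the bench: grey handle 34 wide x 28 mm high (x = -75 to +30 mm), black head 44 wide x 32 mm high (x = +30 to +75 mm) with the window in its end face. Origin: centre of the underside, near the centre of mass. +x points out of the window, z up. About 0.16 kg. It reads by itself; no button to press.
- window (a point): Centre of the scanner's window: 75 mm ahead of its origin along +x, 16 mm above its underside.
- read_point (a point): The point where the scanner reads: 60 mm straight ahead of the window (135 mm ahead of the scanner's origin along +x, 16 mm above its underside). It is brought to the tag.
- battery: Bystander: black cordless-tool battery pack, 71 x 110 x 59 mm, standing loose on the bench. Leave it alone.
- feeler: Bystander: feeler gauge, 38 x 105 x 14 mm, lying loose on the bench. Leave it alone.
- plug: Bystander: spark plug, 18 x 78 x 20 mm, lying loose on the bench. Leave it alone.

How it is judged:
By the outcome, as a careful person would: the job done as asked, in the order asked, and still so for the second after the job is handed in, while the arm keeps its last pose, push and grip.
It also fails if it takes over 64 s, if anything falls off the work surface, if the arm or the gripper's body presses on something with over 40 N, if the wrist force passes 120 N, or if a joint passes its speed limit or range.

## Robot

A 6-joint arm with a two-finger parallel gripper is mounted at the origin on a cart in front of the work surface, level with it; the furniture and walls round the work are solid. World frame = base frame: x ahead of the robot, y to its left, z up, the work surface at z = 0. Lengths are in m, angles in rad, forces in N, time in s.
With the tool pointing down it reaches from about 0.35 to 0.975 m from the base axis. Payload 7.1 kg.
Tool frame: the origin (TCP) lies at the very end of the fingers, on their centre line; the grasp point (between the pads) lies 19 mm behind it; z points along the fingers, y is the line along which they close (so a half turn about z gives the same grasp; the last joint's range is limited). The gripper opens to 88 mm and grips with 3 to 60 N. Pads are 20 mm wide; open, the fingers measure 115 mm over their backs; the gripper's body (75 mm by 178 mm) begins 61 mm behind the grasp point.
Start: joints at [-1.214, 0.423, 1.63, -0, 1.089, -0.019], TCP at [0.229, -0.581, 0.223] pointing down, gripper open.
Joint ranges: [-3, 3], [-0.9, 2.11], [0.09, 2.58], [-1.31, 4.45], [0.11, 2.69], [-2.54, 2.54]. Speed limits (rad/s): [2.39, 2.39, 3.01, 3.14, 3.14, 3.14].

## Interface

Orientations are given as a unit quaternion [w, x, y, z].
In Python, from station import monitor, imaging, arm gives the robot as it stands.
- The arm moves only by the tool move_arm, never from a script. Its argument "motion" is a list that holds one entry, the list of rows, each a list of 7 numbers: the shift along the tool's x, y, z normalised to -1 to 1, where 1 is 12 cm, then the turn, a rotation vector about the tool's x, y, z normalised to -1 to 1, where 1 is 120 degrees, then the opening, from 0 (shut) to 1 (fully open). In form: [[[dx, dy, dz, rx, ry, rz, gripper], ...]]. A call has 1 to 5 rows; each row is the pose to reach, as a shift and turn from the pose commanded when the call began, along the tool's axes at that moment; what a row does not reach only later rows make up. A row lasts 1/12 s, in which the tool goes at most 41.7 mm and 7.16 degrees, less where a joint would pass 70% of its speed; a pose out of reach is approached as far as the arm can. A call with a number of a shift or a turn outside -1 to 1 is refused whole. A call with a gripper value outside its range is refused whole. The fingers move at their own pace and stop on an object; "force" is the grip in N (left out, the last holds). Time passes only in rows, so rows that repeat a pose let the fingers close. It gives the time, the measured TCP pose, the force, the opening and the grip force at its end, in the units of the state.
- monitor.get_state(): the state, without advancing time (a new reading comes with each control period).
- imaging.grab_frame(name): name is "side" or "top"; returns a dict with "image" (384x512x3 uint8, red, green, blue), "range_z" (384x512 float32, m along the optical axis (not along the pixel's ray), 0 where there is no reading), "fx", "fy", "cx", "cy" (pixels), "rvec" (rotation vector, rad) and "tvec" (3), from world to camera coordinates, as OpenCV has them. Camera axes: x right, y down, z forward; pixel columns grow to the right and rows downward; lengths in m; the calibration is good to about 2 mm. A picture is of the moment at which its call begins.
- arm.sign_off(): hands the job in; it is judged then, once.
The state is a dict: "clock": time; "q": joint angles; "qvel": joint speeds; "effort": joint torques, N m; "eef_pos": TCP position; "orientation": TCP orientation; "force": force on the tool from outside, world axes, zero at the start; "torque": the same for the moment, N m; "grip_width": finger opening in m; "finger_force": force on a finger pad.
Only numpy, scipy, OpenCV 4.12 (cv2) and the standard library are available. Lean on these libraries where they do the work, as an engineer would, in place of code of your own. Each camera call takes 0.05 s, during which the arm holds its last target. There are 200 camera calls.

## Working session

There is one attempt and no reset: what is moved stays moved. The work goes in short steps, Python scripts to look and compute and a tool call to move; the robot and the scene stay as the last step left them, time stands still between calls to the robot, and variables do not carry over. Pictures are saved under pics/ and viewed, at most 10 in all, crops included, and the job is handed in when it is done.

Besides the shell and the picture viewer there is one more tool, called after "Emit:" as name([rows], argument=value, ...), one row to a line, values as JSON. move_arm: Moves the arm, as the interface text tells. Scaled input: -1 to 1 covers 12 cm each way for a shift and 120 degrees each way for a turn. Its arguments: {"type":"object","properties":{"motion":{"type":"array"},"force":{"type":"number"}},"required":["motion"]}

```bash
ls; mkdir -p pics; python3 - <<'E'
from station import monitor, imaging
import cv2,numpy as np
s=monitor.get_state();print(s)
for n in("side","top"):
    f=imaging.grab_frame(n);cv2.imwrite(f"pics/{n}0.png",cv2.resize(f["image"][:,:,::-1],(800,600),interpolation=cv2.INTER_CUBIC))
    np.savez(f"{n}0.npz",**f);print(n,f["fx"],f["cx"],f["cy"],f["rvec"],f["tvec"])
E
```

```text
pics
{'clock': 0.0, 'q': array([-1.21401009e+00,  4.23882920e-01,  1.63067031e+00, -8.31023209e-06,
        1.08861871e+00, -1.90418605e-02]), 'qvel': array([-4.46967972e-05, -1.11754236e-03, -4.79797336e-04,  1.34021366e-03,
        2.12432431e-03,  7.84368574e-04]), 'effort': array([ 1.49477262e-03, -5.44621038e+01, -2.73666179e+01,  6.44217012e-02,
        2.26643309e-02, -6.40022631e-05]), 'eef_pos': array([ 0.22920461, -0.58085614,  0.22188317]), 'orientation': array([-7.77792129e-04,  9.82395382e-01,  1.86811911e-01, -1.36343408e-04]), 'force': array([ 0.48098631, -0.17514621,  0.6159163 ]), 'torque': array([-0.01458072,  0.01200903,  0.01412336]), 'finger_force': 0.0, 'grip_width': 0.08791871970253982}
side 407.2646090325179 265.3650850722738 184.57254618744832 [ 0.78537205 -2.72702858  0.87685792] [0.51783764 0.2112981  1.03941089]
top 450.5980713934586 255.07928420202217 188.15541543618588 [ 2.15725659 -2.14537777  0.11705722] [0.1250332  0.52508365 1.18719987]
```

View pics/top0.png

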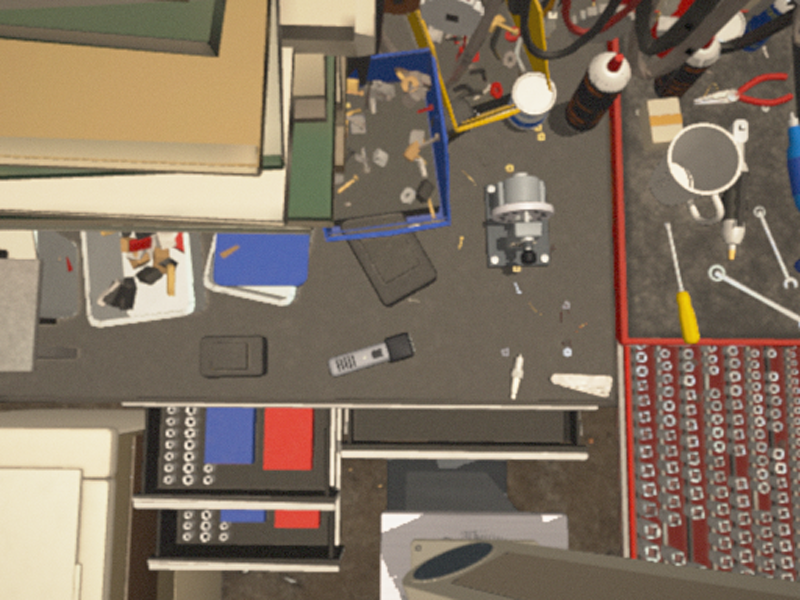

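View pics/side0.png

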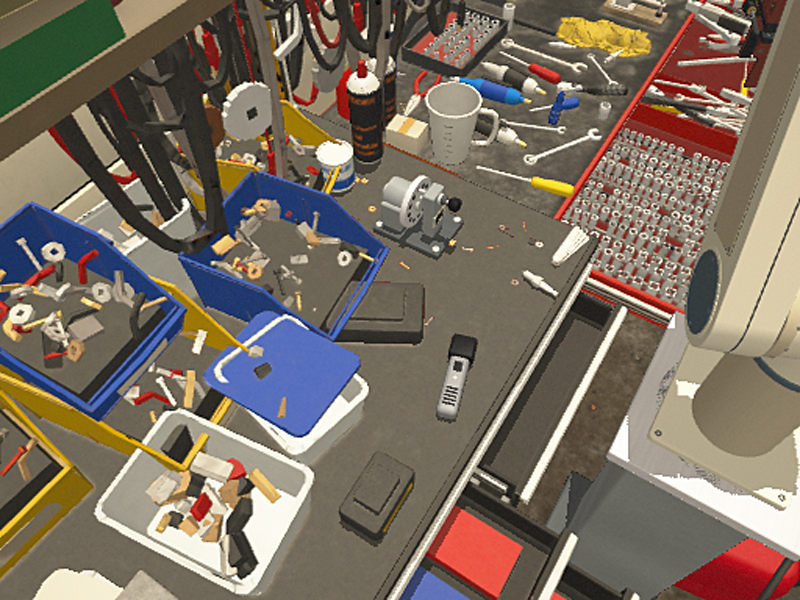

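The top view shows the jig at about (520,220) with its black knob at (529,256), and the scanner at (370,353) with its head at (400,347). The battery is at (233,356), the plug at (517,376) and the feeler at (582,384). The side view agrees: knob (453,204), scanner (457,377). Next I'll measure with depth and enlarged crops.

```bash
cat > h.py <<'E'
import numpy as np,cv2
from scipy.spatial.transform import Rotation as R
def load(n):
    f=dict(np.load(n+".npz"));return f
def K(f): return np.array([[f["fx"],0,f["cx"]],[0,f["fy"],f["cy"]],[0,0,1]],float)
def cloud(f):
    v,u=np.mgrid[0:384,0:512];z=f["range_z"]
    c=np.stack([(u-f["cx"])/f["fx"]*z,(v-f["cy"])/f["fy"]*z,z],-1)
    Rm=cv2.Rodrigues(f["rvec"])[0];p=(c-f["tvec"].ravel())@Rm
    p[z==0]=np.nan;return p
def P(f): return K(f)@np.c_[cv2.Rodrigues(f["rvec"])[0],f["tvec"].ravel()]
def tri(fa,a,fb,b):
    X=cv2.triangulatePoints(P(fa),P(fb),np.array(a,float).T,np.array(b,float).T);return (X[:3]/X[3]).T
def crop(f,u0,v0,w,h,s,name):
    cv2.imwrite(name,cv2.resize(f["image"][v0:v0+h,u0:u0+w,::-1],None,fx=s,fy=s,interpolation=cv2.INTER_CUBIC))
E
python3 - <<'E'
from h import *
np.set_printoptions(precision=4,suppress=True)
t,s=load("top0"),load("side0")
pt,ps=cloud(t),cloud(s)
for n,p,uv in(("top",pt,[(338,164),(236,226),(257,222),(332,130),(149,228),(330,241),(372,246),(250,178)]),("side",ps,[(290,130),(292,241),(295,222),(275,125),(242,318),(346,182),(365,158)])):
    for u,v in uv: print(n,u,v,p[v,u])
# clouds of jig top and scanner
for n,p in(("top",pt),("side",ps)):
    q=p.reshape(-1,3);c=pt[226,238]
    m=(np.linalg.norm(q[:,:2]-c[:2],axis=1)<.11)&(q[:,2]>.012)&(q[:,2]<.06)
    a=q[m];r=cv2.minAreaRect((a[:,:2]*1000).astype(np.float32));print(n,"scanner",m.sum(),r,np.percentile(a[:,2],[50,95]))
# mosaic: top jig, side jig
a=cv2.resize(t["image"][110:180,300:364,::-1],(384,420),interpolation=cv2.INTER_CUBIC)
b=cv2.resize(s["image"][105:170,234:304,::-1],(414,384),interpolation=cv2.INTER_CUBIC)
m=np.zeros((420,800,3),np.uint8);m[:420,:384]=a;m[:384,386:800]=b
cv2.imwrite("pics/jig.png",m)
E
```

```text
top 338 164 [ 0.5756 -0.0818  0.123 ]
top 236 226 [0.4223 0.179  0.0233]
top 257 222 [0.4329 0.1222 0.0332]
top 332 130 [ 0.6639 -0.0685  0.12  ]
top 149 228 [0.4143 0.4058 0.0597]
top 330 241 [ 0.3836 -0.0742  0.022 ]
top 372 246 [ 0.3709 -0.1889  0.0118]
top 250 178 [0.5481 0.1412 0.0607]
side 290 130 [ 0.5751 -0.074   0.1161]
side 292 241 [0.4123 0.1879 0.029 ]
side 295 222 [0.4334 0.1355 0.0309]
side 275 125 [ 0.6173 -0.0609  0.1246]
side 242 318 [0.404  0.4279 0.0591]
side 346 182 [ 0.3793 -0.0705  0.0112]
side 365 158 [ 0.3695 -0.1824  0.0118]
top scanner 886 ((461.35888671875, 185.03268432617188), (127.98330688476562, 153.37400817871094), 14.344027519226074) [0.0287 0.0479]
side scanner 960 ((461.17364501953125, 190.14901733398438), (129.19586181640625, 156.04376220703125), 14.521873474121094) [0.029  0.0492]
```

View pics/jig.png

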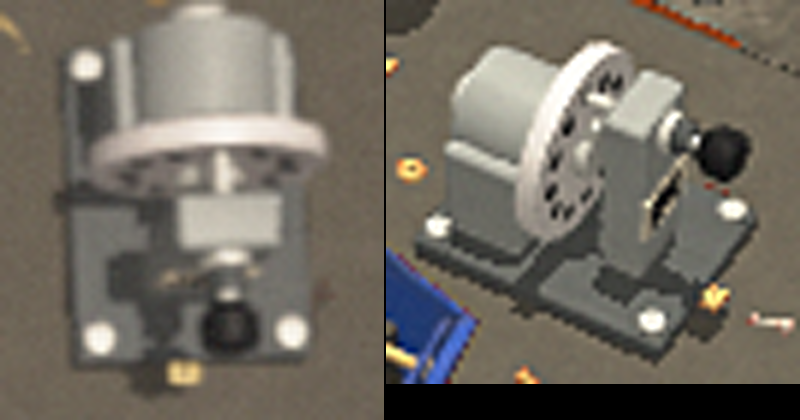

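The crops show: top view, the knob at crop (229,325), the post top at (230,220), and the base-plate corner screws at (98,337), (292,332) and (87,66). In the side view, the knob is at (722-386,152), the tag is seen obliquely at (665-386,200), and the screws are at (732,209), (651,321) and (438,226). I'll triangulate these and fit the cloud.

```bash
python3 - <<'E'
from h import *
np.set_printoptions(precision=4,suppress=True)
t,s=load("top0"),load("side0")
T=lambda x,y:(300+(x+.5)/6-.5,110+(y+.5)/6-.5); k=70/414; S=lambda x,y:(234+(x-386+.5)*k-.5,105+(y+.5)*65/384-.5)
# front-left, front-right, back-left screws, knob centre
a=[T(98,337),T(292,332),T(87,66),T(229,325)];b=[S(651,321),S(732,209),S(438,226),S(722,152)]
X=tri(t,a,s,b);print(X)
d=X[2]-X[0];print("yaw",np.degrees(np.arctan2(d[1],d[0])), "yaw front",np.degrees(np.arctan2(*(-(X[1]-X[0])[[0]],-(X[1]-X[0])[1]))))
pt,ps=cloud(t).reshape(-1,3),cloud(s).reshape(-1,3)
q=np.r_[pt,ps]
near=np.linalg.norm(q[:,:2]-[.655,-.07],axis=1)<.14
for n,c in(("t",pt),("s",ps),("both",q)):
    nn=np.linalg.norm(c[:,:2]-[.645,-.06],axis=1)<.1
    m=nn&(c[:,2]>.007)&(c[:,2]<.019)
    print(n,"base",m.sum(),cv2.minAreaRect((c[m][:,:2]*1000).astype(np.float32)))
    m=nn&(c[:,2]>.113)&(c[:,2]<.13);print(n,"tops z",np.percentile(c[m][:,2],[5,50,95]))
    m=nn&(c[:,2]>.116)&(c[:,2]<.128)&(c[:,0]<.628)&(c[:,0]>.598)
    print(n,"posttop",m.sum(),cv2.minAreaRect((c[m][:,:2]*1000).astype(np.float32)),c[m].mean(0))
    # scanner
    m=(np.linalg.norm(c[:,:2]-[.425,.16],axis=1)<.085)&(c[:,2]>.01)&(c[:,2]<.045)
    r=cv2.minAreaRect((c[m][:,:2]*1000).astype(np.float32));print(n,"scanner",m.sum(),r)
    print("z",np.percentile(c[m][:,2],[50,95]))
    w=c[m]; l=cv2.fitLine((w[:,:2]).astype(np.float32),cv2.DIST_HUBER,0,.001,.001).ravel();print("line",l,np.degrees(np.arctan2(l[1],l[0])))
    u=np.array([np.cos(np.arctan2(l[1],l[0])),l[1]]);
    pr=w[:,:2]@l[:2];print("extent",pr.min(),pr.max(), "mid",l[:2]*((pr.min()+pr.max())/2)+ (l[2:]-l[:2]*(l[2:]@l[:2])))
E
```

```text
[[ 0.5902 -0.0398  0.0117]
 [ 0.5934 -0.1292  0.0108]
 [ 0.7189 -0.036   0.0112]
 [ 0.5796 -0.0847  0.1027]]
yaw 1.7099380696913273 yaw front [-2.0329]
t base 823 ((636.5052490234375, -65.5166244506836), (162.0396270751953, 171.11862182617188), 80.7491455078125)
t tops z [0.1137 0.1185 0.1229]
t posttop 135 ((613.5725708007812, -83.0982666015625), (41.537261962890625, 28.32111358642578), 89.3524169921875) [ 0.6178 -0.0829  0.1197]
t scanner 737 ((445.51300048828125, 181.0600128173828), (102.04393768310547, 141.43507385253906), 18.462657928466797)
z [0.0282 0.034 ]
line [ 0.3556 -0.9347  0.4119  0.19  ] -69.17172
extent -0.08255948675323947 0.05917071799017558 mid [0.4188 0.1718]
s base 672 ((627.7596435546875, -49.31230163574219), (180.22393798828125, 124.33642578125), 40.153255462646484)
s tops z [0.1141 0.1188 0.1231]
s posttop 86 ((614.8995361328125, -79.37648010253906), (24.661151885986328, 45.9470100402832), 3.2290594577789307) [ 0.6166 -0.0771  0.1197]
s scanner 715 ((449.5009460449219, 184.06358337402344), (105.1270523071289, 135.3803253173828), 15.71782112121582)
z [0.0287 0.0344]
line [ 0.3213 -0.947   0.4274  0.1486] -71.25764
extent -0.09934159697691654 0.036538302037902363 mid [0.4184 0.1751]
both base 1495 ((636.38671875, -64.1734619140625), (164.65289306640625, 171.78448486328125), 80.7491455078125)
both tops z [0.1139 0.1186 0.1229]
both posttop 221 ((613.6488037109375, -80.06448364257812), (47.75357437133789, 28.43954849243164), 89.69287109375) [ 0.6173 -0.0806  0.1197]
both scanner 1452 ((449.0106201171875, 181.361083984375), (106.00455474853516, 142.06173706054688), 17.004106521606445)
z [0.0284 0.0344]
line [ 0.3848 -0.923   0.4227  0.1704] -67.36872
extent -0.06857812807467914 0.07366678877833711 mid [0.4216 0.173 ]
```

```bash
python3 - <<'E'
from h import *
t,s=load("top0"),load("side0")
m=np.zeros((480,800,3),np.uint8)
a=cv2.resize(t["image"][205:245,205:271,::-1],(462,280),interpolation=cv2.INTER_CUBIC) #x7
b=cv2.resize(s["image"][208:276,273:313,::-1],(280,476),interpolation=cv2.INTER_CUBIC) #x7
m[:280,:462]=a;m[:476,500:780]=b
cv2.imwrite("pics/scan.png",m)
E
```

```text
(no output)
```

View pics/scan.png

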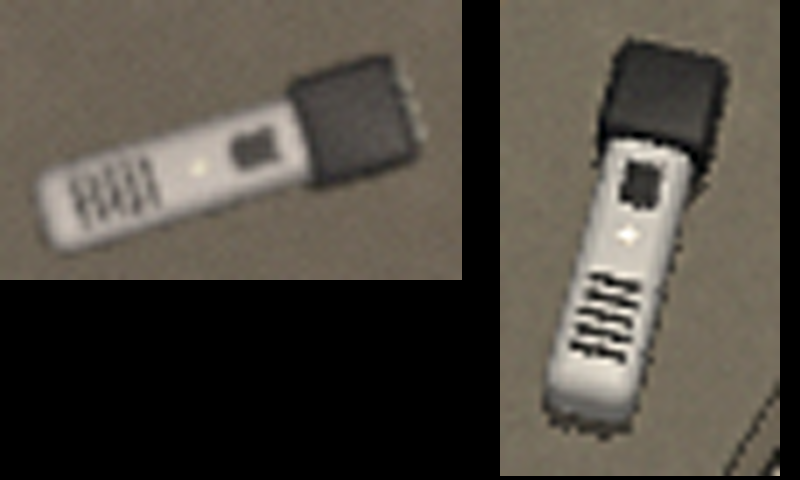

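In the scanner crops the dark button is at (255,148) top and (640,186) side. The slot group is at (115,190) and (606,316), and the head's top face centre is at (350,120) and (668,88). The rear end of the handle's top is at about (50,210) and (590,400).

```bash
python3 - <<'E'
from h import *
np.set_printoptions(precision=4,suppress=True)
t,s=load("top0"),load("side0")
T=lambda x,y:(205+(x+.5)/7-.5,205+(y+.5)/7-.5);S=lambda x,y:(273+(x-500+.5)/7-.5,208+(y+.5)/7-.5)
X=tri(t,[T(255,148),T(115,190),T(350,120)],s,[S(640,186),S(606,316),S(668,88)]);print(X)
d=X[0]-X[1];print(np.degrees(np.arctan2(d[1],d[0])));d=X[2]-X[1];print(np.degrees(np.arctan2(d[1],d[0])))
# top-view pixels onto planes
def pl(f,uv,z):
    Rm=cv2.Rodrigues(f["rvec"])[0];C=-Rm.T@f["tvec"].ravel();r=Rm.T@np.linalg.inv(K(f))@[*uv,1];return C+r*(z-C[2])/r[2]
print("junction",pl(t,T(300,142),.03),"rear",pl(t,T(42,213),.02),"front",pl(t,T(404,108),.032), "handle sides",pl(t,T(140,155),.028),pl(t,T(160,226),.028))
print("side: junction",pl(s,S(651,146),.03),"rear",pl(s,S(592,395),.028))
E
```

```text
[[0.4231 0.1656 0.0207]
 [0.4065 0.2194 0.0221]
 [0.4332 0.1286 0.031 ]]
-72.890367708915
-73.59792440821327
junction [0.4252 0.1479 0.03  ] rear [0.3977 0.2478 0.02  ] front [0.4384 0.108  0.032 ] handle sides [0.42   0.2095 0.028 ] [0.3929 0.2015 0.028 ]
side: junction [0.4258 0.1532 0.03  ] rear [0.3937 0.2514 0.028 ]
```

```bash
cat > plan.py <<'E'
import numpy as np
def plan(p,wps,nd=2):
    """p,wps: (x,y,z[m],phi[deg]) tool pointing down; prints shifts for one call each, in normalised units"""
    p=np.array(p,float)
    for w in wps:
        d=np.array(w,float)-p;a=np.radians(p[3]);c,s=np.cos(a),np.sin(a)
        v=np.round([(c*d[0]+s*d[1])/.12,(s*d[0]-c*d[1])/.12,-d[2]/.12,-d[3]/120],nd)
        p+= [(c*v[0]+s*v[1])*.12,(s*v[0]-c*v[1])*.12,-v[2]*.12,-v[3]*120]
        n=max(np.linalg.norm(v[:3])*120/41.7,abs(v[3])*120/7.16)
        print([*v[:3],0,0,v[3]],"rows %.1f"%n,"->",p.round(4),"!!" if abs(v).max()>1 else "")
E
python3 - <<'E'
from plan import *
plan((.229,-.581,.222,21.5),[(.28,-.47,.2,21.5),(.34,-.36,.2,21.5),(.39,-.26,.2,21.5),(.43,-.15,.2,21.5),(.445,-.04,.19,50),(.44,.07,.18,80),(.417,.179,.12,106.5),(.417,.179,.05,106.5),(.417,.179,.004,106.5)])
E
```

```text
[np.float64(0.73), np.float64(-0.7), np.float64(0.18), 0, 0, np.float64(-0.0)] rows 3.0 -> [ 0.2797 -0.4707  0.2004 21.5   ] 
[np.float64(0.81), np.float64(-0.67), np.float64(0.0), 0, 0, np.float64(-0.0)] rows 3.0 -> [ 0.3407 -0.3603  0.2004 21.5   ] 
[np.float64(0.69), np.float64(-0.63), np.float64(0.0), 0, 0, np.float64(-0.0)] rows 2.7 -> [ 0.39   -0.2596  0.2004 21.5   ] 
[np.float64(0.64), np.float64(-0.73), np.float64(0.0), 0, 0, np.float64(-0.0)] rows 2.8 -> [ 0.4294 -0.15    0.2004 21.5   ] 
[np.float64(0.46), np.float64(-0.8), np.float64(0.09), 0, 0, np.float64(-0.24)] rows 4.0 -> [ 4.455e-01 -4.040e-02  1.896e-01  5.030e+01] 
[np.float64(0.68), np.float64(-0.62), np.float64(0.08), 0, 0, np.float64(-0.25)] rows 4.2 -> [4.404e-01 6.990e-02 1.800e-01 8.030e+01] 
[np.float64(0.86), np.float64(-0.35), np.float64(0.5), 0, 0, np.float64(-0.22)] rows 3.7 -> [  0.4164   0.1787   0.12   106.7   ] 
[np.float64(0.0), np.float64(0.01), np.float64(0.58), 0, 0, np.float64(0.0)] rows 1.7 -> [4.176e-01 1.790e-01 5.040e-02 1.067e+02] 
[np.float64(0.0), np.float64(-0.0), np.float64(0.39), 0, 0, np.float64(0.0)] rows 1.1 -> [4.176e-01 1.790e-01 3.600e-03 1.067e+02]
```

Emit:
move_arm([
  [[0.73,-0.7,0.18,0,0,0,1],[0.73,-0.7,0.18,0,0,0,1],[0.73,-0.7,0.18,0,0,0,1],[0.73,-0.7,0.18,0,0,0,1],[0.73,-0.7,0.18,0,0,0,1]],
])

```text
clock: 0.52
eef_pos: [0.2805, -0.4691, 0.2006]
orientation: [-0.001, 0.982, 0.188, -0.0]
force: [-0.2, -0.0, 0.2]
grip_width: 0.0877
finger_force: 0.0
```

Emit:
move_arm([
  [[0.81,-0.67,0,0,0,0,1],[0.81,-0.67,0,0,0,0,1],[0.81,-0.67,0,0,0,0,1],[0.81,-0.67,0,0,0,0,1]],
])

```text
clock: 0.85
eef_pos: [0.3427, -0.3569, 0.201]
orientation: [-0.001, 0.982, 0.188, 0.0]
force: [0.1, -0.3, 1.3]
grip_width: 0.0876
finger_force: 0.0
```

Emit:
move_arm([
  [[0.69,-0.63,0,0,0,0,1],[0.69,-0.63,0,0,0,0,1],[0.69,-0.63,0,0,0,0,1],[0.69,-0.63,0,0,0,0,1]],
])

```text
clock: 1.18
eef_pos: [0.3919, -0.2578, 0.2014]
orientation: [-0.0, 0.982, 0.188, 0.0]
force: [0.5, -0.2, 0.0]
grip_width: 0.0878
finger_force: 0.0
```

Emit:
move_arm([
  [[0.64,-0.73,0,0,0,0,1],[0.64,-0.73,0,0,0,0,1],[0.64,-0.73,0,0,0,0,1],[0.64,-0.73,0,0,0,0,1]],
])

```text
clock: 1.52
eef_pos: [0.4314, -0.148, 0.2014]
orientation: [-0.0, 0.982, 0.188, 0.001]
force: [0.2, -0.7, -0.3]
grip_width: 0.0881
finger_force: 0.0
```

Emit:
move_arm([
  [[0.46,-0.8,0.09,0,0,-0.24,1],[0.46,-0.8,0.09,0,0,-0.24,1],[0.46,-0.8,0.09,0,0,-0.24,1],[0.46,-0.8,0.09,0,0,-0.24,1],[0.46,-0.8,0.09,0,0,-0.24,1]],
])

```text
clock: 1.93
eef_pos: [0.4466, -0.041, 0.1903]
orientation: [0.0, 0.904, 0.428, 0.0]
force: [0.3, -0.6, -0.4]
grip_width: 0.0873
finger_force: 0.0
```

Emit:
move_arm([
  [[0.68,-0.62,0.08,0,0,-0.25,1],[0.68,-0.62,0.08,0,0,-0.25,1],[0.68,-0.62,0.08,0,0,-0.25,1],[0.68,-0.62,0.08,0,0,-0.25,1],[0.68,-0.62,0.08,0,0,-0.25,1]],
])

```text
clock: 2.35
eef_pos: [0.4413, 0.0692, 0.1807]
orientation: [0.0, 0.763, 0.646, 0.0]
force: [-0.1, 0.5, 0.1]
grip_width: 0.0876
finger_force: 0.0
```

Emit:
move_arm([
  [[0.86,-0.35,0.5,0,0,-0.22,1],[0.86,-0.35,0.5,0,0,-0.22,1],[0.86,-0.35,0.5,0,0,-0.22,1],[0.86,-0.35,0.5,0,0,-0.22,1],[0.86,-0.35,0.5,0,0,-0.22,1]],
])

```text
clock: 2.77
eef_pos: [0.4165, 0.1782, 0.1197]
orientation: [-0.0, 0.597, 0.802, -0.001]
force: [-0.4, 0.3, 0.9]
grip_width: 0.088
finger_force: 0.0
```

Emit:
move_arm([
  [[0,0.01,0.2,0,0,0,1],[0,0.01,0.4,0,0,0,1],[0,0.01,0.58,0,0,0,1],[0,0.01,0.58,0,0,0,1]],
])

```text
clock: 3.1
eef_pos: [0.4171, 0.1762, 0.0489]
orientation: [-0.001, 0.6, 0.8, -0.002]
force: [-0.8, -0.2, -0.4]
grip_width: 0.0883
finger_force: 0.0
```

```bash
python3 - <<'E'
from station import monitor, imaging
import cv2,numpy as np
from scipy.spatial.transform import Rotation as R
s=monitor.get_state();print(s["eef_pos"],R.from_quat(s["orientation"],scalar_first=True).as_matrix().round(4),s["q"])
m=np.zeros((400,800,3),np.uint8)
f=imaging.grab_frame("top")["image"][:,:,::-1];m[:,:400]=cv2.resize(f[180:260,195:275],(400,400),interpolation=cv2.INTER_CUBIC)
f=imaging.grab_frame("side")["image"][:,:,::-1];m[:,400:]=cv2.resize(f[180:280,250:350],(400,400),interpolation=cv2.INTER_CUBIC)
cv2.imwrite("pics/pre.png",m)
E
```

```text
[0.41706022 0.17620471 0.04886791] [[-2.792e-01  9.602e-01 -3.700e-03]
 [ 9.602e-01  2.792e-01 -1.800e-03]
 [-7.000e-04 -4.000e-03 -1.000e+00]] [ 3.73664873e-01  4.84593167e-01  2.09781813e+00 -5.66038558e-04
  5.63243402e-01  9.11349014e-02]
```

View pics/pre.png

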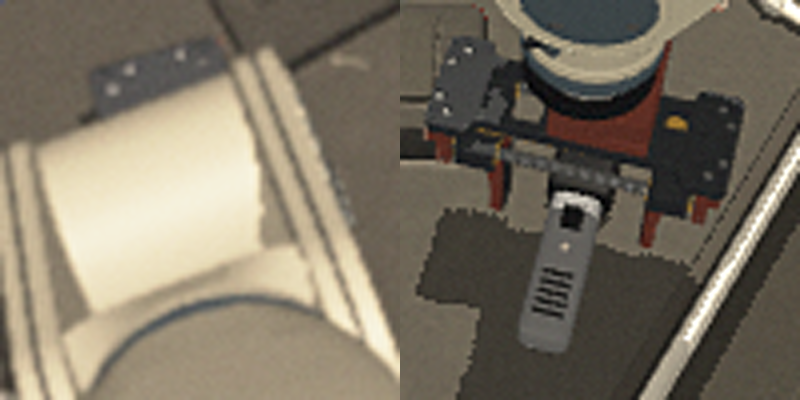

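The side crop shows the open fingers, at (497,185) and (650,225), straddling the handle at (560,270), with the tool centred along it. I'll descend and grip.

Emit:
move_arm([
  [[0,0,0.12,0,0,0,1],[0,0,0.24,0,0,0,1],[0,0,0.34,0,0,0,1],[0,0,0.37,0,0,0,1],[0,0,0.37,0,0,0,1]],
])

```text
clock: 3.62
eef_pos: [0.4184, 0.1784, 0.0074]
orientation: [0.0, 0.598, 0.802, 0.0]
force: [0.0, -0.7, -0.8]
grip_width: 0.0876
finger_force: 0.0
```

Emit:
move_arm([
  [[0,0,0,0,0,0,0.6],[0,0,0,0,0,0,0.45],[0,0,0,0,0,0,0.3],[0,0,0,0,0,0,0.2],[0,0,0,0,0,0,0.2]],
], force=25)

```text
clock: 4.03
eef_pos: [0.4178, 0.1789, 0.0071]
orientation: [0.0, 0.597, 0.802, 0.0]
force: [-0.6, 0.1, -0.1]
grip_width: 0.058
finger_force: 0.0
```

Emit:
move_arm([
  [[0,0,0,0,0,0,0.2],[0,0,0,0,0,0,0.2],[0,0,0,0,0,0,0.2],[0,0,0,0,0,0,0.2],[0,0,0,0,0,0,0.2]],
])

```text
clock: 4.45
eef_pos: [0.4176, 0.1788, 0.0067]
orientation: [0.0, 0.597, 0.802, 0.0]
force: [-0.2, 0.5, 0.6]
grip_width: 0.0337
finger_force: 25.0
```

Emit:
move_arm([
  [[0,0,0,0,0,0,0.5],[0,0,0,0,0,0,0.5],[0,0,0.02,0,0,0,0.5],[0,0,0.035,0,0,0,0.5],[0,0,0.035,0,0,0,0.3]],
])

```text
clock: 4.87
eef_pos: [0.4173, 0.1787, 0.0021]
orientation: [-0.0, 0.597, 0.802, -0.0]
force: [0.1, 0.4, 0.6]
grip_width: 0.0401
finger_force: 0.0
```

Emit:
move_arm([
  [[0,0,0,0,0,0,0.2],[0,0,0,0,0,0,0.2],[0,0,0,0,0,0,0.2],[0,0,0,0,0,0,0.2],[0,0,0,0,0,0,0.2]],
], force=30)

```text
clock: 5.28
eef_pos: [0.4175, 0.1788, 0.0025]
orientation: [-0.0, 0.597, 0.802, -0.0]
force: [0.5, 0.2, -0.5]
grip_width: 0.034
finger_force: 30.0
```

Emit:
move_arm([
  [[0,0,0,0,0,0,0.2],[0,0,-0.1,0,0,0,0.2],[0,0,-0.25,0,0,0,0.2],[0,0,-0.4,0,0,0,0.2],[0,0,-0.5,0,0,0,0.2]],
])

```text
clock: 5.7
eef_pos: [0.4178, 0.1789, 0.0636]
orientation: [0.0, 0.597, 0.802, 0.0]
force: [0.4, 1.1, -1.7]
grip_width: 0.034
finger_force: 30.0
```

```bash
python3 - <<'E'
from station import monitor, imaging
import cv2,numpy as np
from scipy.spatial.transform import Rotation as R
s=monitor.get_state();r=R.from_quat(s["orientation"],scalar_first=True).as_matrix();print(s["eef_pos"],np.degrees(np.arctan2(r[1,0],r[0,0])),r[2],s["grip_width"],s["finger_force"])
E
```

```text
[0.41776002 0.17887884 0.06363315] 106.73426689636405 [ 6.45981258e-05  7.08730681e-04 -9.99999747e-01] 0.033956823114884085 29.990412890911102
```

```bash
python3 - <<'E'
from plan import *
plan((.4178,.1788,.0636,106.7),[(.425,.1,.07,128),(.43,.03,.07,149),(.435,-.04,.07,167),(.44,-.085,.06,181.9),(.476,-.0885,.0425,181.9)],3)
E
```

```text
[np.float64(-0.646), np.float64(-0.131), np.float64(-0.053), 0, 0, np.float64(-0.177)] rows 3.0 -> [4.2500e-01 1.0000e-01 7.0000e-02 1.2794e+02] 
[np.float64(-0.486), np.float64(-0.326), np.float64(-0.0), 0, 0, np.float64(-0.176)] rows 2.9 -> [4.3000e-01 3.0000e-02 7.0000e-02 1.4906e+02] 
[np.float64(-0.335), np.float64(-0.479), np.float64(-0.0), 0, 0, np.float64(-0.15)] rows 2.5 -> [ 4.3500e-01 -4.0000e-02  7.0000e-02  1.6706e+02] 
[np.float64(-0.125), np.float64(-0.356), np.float64(0.083), 0, 0, np.float64(-0.124)] rows 2.1 -> [ 4.4000e-01 -8.5000e-02  6.0000e-02  1.8194e+02] 
[np.float64(-0.299), np.float64(-0.039), np.float64(0.146), 0, 0, np.float64(0.0)] rows 1.0 -> [ 4.7600e-01 -8.8400e-02  4.2500e-02  1.8194e+02]
```

Emit:
move_arm([
  [[-0.13,-0.026,-0.011,0,0,-0.035,0.2],[-0.26,-0.052,-0.022,0,0,-0.07,0.2],[-0.39,-0.078,-0.033,0,0,-0.105,0.2],[-0.52,-0.104,-0.043,0,0,-0.14,0.2],[-0.646,-0.131,-0.053,0,0,-0.177,0.2]],
])

```text
clock: 6.12
eef_pos: [0.4248, 0.0993, 0.069]
orientation: [0.0, 0.437, 0.9, 0.0]
force: [0.2, -0.2, -1.9]
grip_width: 0.034
finger_force: 30.0
```

Emit:
move_arm([
  [[-0.1,-0.065,0,0,0,-0.035,0.2],[-0.2,-0.13,0,0,0,-0.07,0.2],[-0.3,-0.195,0,0,0,-0.105,0.2],[-0.4,-0.26,0,0,0,-0.14,0.2],[-0.486,-0.326,0,0,0,-0.176,0.2]],
])

```text
clock: 6.53
eef_pos: [0.43, 0.0292, 0.0689]
orientation: [0.0, 0.265, 0.964, 0.0]
force: [-0.0, -0.5, -1.3]
grip_width: 0.0339
finger_force: 30.0
```

Emit:
move_arm([
  [[-0.067,-0.096,0,0,0,-0.03,0.2],[-0.134,-0.192,0,0,0,-0.06,0.2],[-0.201,-0.288,0,0,0,-0.09,0.2],[-0.268,-0.384,0,0,0,-0.12,0.2],[-0.335,-0.479,0,0,0,-0.15,0.2]],
])

```text
clock: 6.95
eef_pos: [0.4347, -0.0407, 0.0689]
orientation: [-0.0, 0.111, 0.994, 0.0]
force: [0.0, 0.1, -2.1]
grip_width: 0.0339
finger_force: 30.0
```

Emit:
move_arm([
  [[-0.03,-0.08,0.02,0,0,-0.03,0.2],[-0.06,-0.17,0.04,0,0,-0.06,0.2],[-0.09,-0.25,0.06,0,0,-0.09,0.2],[-0.125,-0.32,0.083,0,0,-0.115,0.2],[-0.125,-0.356,0.083,0,0,-0.124,0.2]],
])

```text
clock: 7.37
eef_pos: [0.4403, -0.0859, 0.0586]
orientation: [0.0, -0.018, 1.0, -0.0]
force: [-0.5, -0.5, -1.9]
grip_width: 0.0338
finger_force: 30.0
```

Emit:
move_arm([
  [[-0.08,-0.01,0.04,0,0,0,0.2],[-0.16,-0.02,0.08,0,0,0,0.2],[-0.24,-0.03,0.12,0,0,0,0.2],[-0.299,-0.039,0.146,0,0,0,0.2],[-0.299,-0.039,0.146,0,0,0,0.2]],
])

```text
clock: 7.78
eef_pos: [0.478, -0.0883, 0.0407]
orientation: [0.001, -0.017, 1.0, -0.0]
force: [0.1, -0.4, -0.9]
grip_width: 0.034
finger_force: 30.0
```

```bash
python3 - <<'E'
from station import monitor, imaging
import cv2,numpy as np
from scipy.spatial.transform import Rotation as R
s=monitor.get_state();r=R.from_quat(s["orientation"],scalar_first=True).as_matrix();print(s["eef_pos"],np.degrees(np.arctan2(r[1,0],r[0,0])),r[2],s["grip_width"],s["finger_force"])
m=np.zeros((480,800,3),np.uint8)
for n,u,v,x in(("top",290,130,0),("side",260,105,400)):
    F=imaging.grab_frame(n);np.savez(n+"1.npz",**F);f=F["image"][:,:,::-1]
    m[:,x:x+400]=cv2.resize(f[v:v+96,u:u+80],(400,480),interpolation=cv2.INTER_CUBIC)
cv2.imwrite("pics/read.png",m)
E
```

```text
[ 0.47803862 -0.08834359  0.04069019] -178.00381647357668 [-1.08224147e-03 -2.31232927e-04 -9.99999388e-01] 0.03402000363479634 29.990487098693848
```

View pics/read.png

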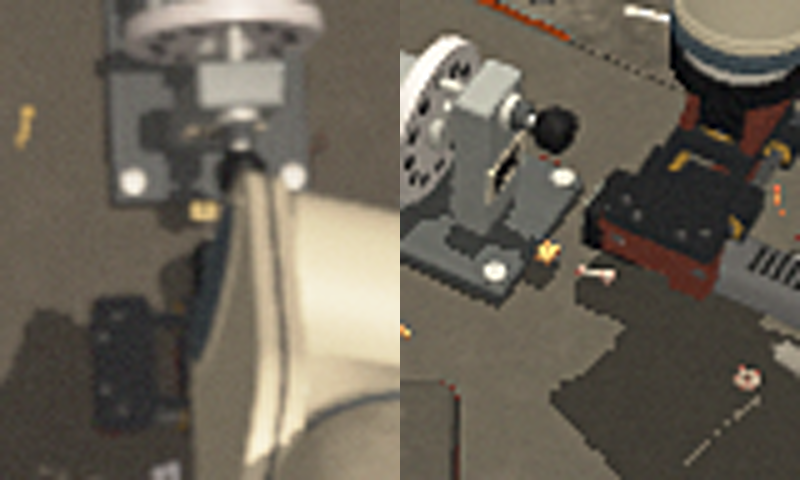

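The side crop shows the scanner held level: slots and handle at the right (775,265), and the head toward the tag at (505,170). The knob at (555,130) is untouched and clear. I'll trim 2 mm up and hold for about 2 s.

Emit:
move_arm([
  [[0,0,-0.01,0,0,0,0.2],[0,0,-0.01,0,0,0,0.2],[0,0,-0.01,0,0,0,0.2],[0,0,-0.01,0,0,0,0.2],[0,0,-0.01,0,0,0,0.2]],
])

```text
clock: 8.3
eef_pos: [0.4758, -0.0885, 0.0427]
orientation: [0.0, -0.017, 1.0, -0.0]
force: [0.1, -0.9, -1.6]
grip_width: 0.0336
finger_force: 30.0
```

Emit:
move_arm([
  [[0,0,0,0,0,0,0.2],[0,0,0,0,0,0,0.2],[0,0,0,0,0,0,0.2],[0,0,0,0,0,0,0.2],[0,0,0,0,0,0,0.2]],
])

```text
clock: 8.72
eef_pos: [0.4759, -0.0884, 0.0426]
orientation: [0.0, -0.017, 1.0, 0.0]
force: [-0.0, 0.1, -0.9]
grip_width: 0.0338
finger_force: 30.0
```

Emit:
move_arm([
  [[0,0,0,0,0,0,0.2],[0,0,0,0,0,0,0.2],[0,0,0,0,0,0,0.2],[0,0,0,0,0,0,0.2],[0,0,0,0,0,0,0.2]],
])

```text
clock: 9.13
eef_pos: [0.4759, -0.0884, 0.0425]
orientation: [0.0, -0.017, 1.0, 0.0]
force: [0.1, 0.1, -0.8]
grip_width: 0.0339
finger_force: 30.0
```

Emit:
move_arm([
  [[0,0,0,0,0,0,0.2],[0,0,0,0,0,0,0.2],[0,0,0,0,0,0,0.2],[0,0,0,0,0,0,0.2],[0,0,0,0,0,0,0.2]],
])

```text
clock: 9.55
eef_pos: [0.4759, -0.0884, 0.0425]
orientation: [-0.0, -0.017, 1.0, 0.0]
force: [1.1, -0.1, -1.3]
grip_width: 0.0337
finger_force: 30.0
```

Emit:
move_arm([
  [[0,0,0,0,0,0,0.2],[0,0,0,0,0,0,0.2],[0,0,0,0,0,0,0.2],[0,0,0,0,0,0,0.2],[0,0,0,0,0,0,0.2]],
])

```text
clock: 9.97
eef_pos: [0.4759, -0.0884, 0.0425]
orientation: [-0.0, -0.017, 1.0, 0.0]
force: [0.9, 0.2, -2.2]
grip_width: 0.0342
finger_force: 30.0
```

Emit:
move_arm([
  [[0,0,0,0,0,0,0.2],[0,0,0,0,0,0,0.2],[0,0,0,0,0,0,0.2],[0,0,0,0,0,0,0.2],[0,0,0,0,0,0,0.2]],
])

```text
clock: 10.38
eef_pos: [0.4759, -0.0884, 0.0425]
orientation: [-0.0, -0.017, 1.0, 0.0]
force: [0.9, 0.2, -1.1]
grip_width: 0.0341
finger_force: 30.0
```

```bash
python3 - <<'E'
from plan import *
print("back/side");plan((.4760,-.0884,.0437,181.94),[(.445,-.08,.06,181.9),(.435,-.015,.06,181.9),(.43,.05,.05,181.9),(.43,.05,.012,181.9),(.43,.05,.0045,181.9),(.43,.05,.0025,181.9)],3)
E
```

```text
back/side
[np.float64(0.256), np.float64(0.079), np.float64(-0.136), 0, 0, np.float64(0.0)] rows 0.9 -> [ 4.4500e-01 -8.0000e-02  6.0000e-02  1.8194e+02] 
[np.float64(0.065), np.float64(0.544), np.float64(0.0), 0, 0, np.float64(0.0)] rows 1.6 -> [ 4.3500e-01 -1.5000e-02  6.0000e-02  1.8194e+02] 
[np.float64(0.023), np.float64(0.543), np.float64(0.084), 0, 0, np.float64(0.0)] rows 1.6 -> [4.3000e-01 5.0000e-02 4.9900e-02 1.8194e+02] 
[np.float64(0.0), np.float64(-0.0), np.float64(0.316), 0, 0, np.float64(0.0)] rows 0.9 -> [4.3000e-01 5.0000e-02 1.2000e-02 1.8194e+02] 
[np.float64(0.0), np.float64(-0.0), np.float64(0.063), 0, 0, np.float64(0.0)] rows 0.2 -> [4.3000e-01 5.0000e-02 4.5000e-03 1.8194e+02] 
[np.float64(0.0), np.float64(-0.0), np.float64(0.016), 0, 0, np.float64(0.0)] rows 0.0 -> [4.3000e-01 5.0000e-02 2.5000e-03 1.8194e+02]
```

Emit:
move_arm([
  [[0.06,0.02,-0.03,0,0,0,0.2],[0.12,0.04,-0.06,0,0,0,0.2],[0.19,0.06,-0.1,0,0,0,0.2],[0.256,0.079,-0.136,0,0,0,0.2]],
])

```text
clock: 10.72
eef_pos: [0.4435, -0.0797, 0.0593]
orientation: [-0.0, -0.017, 1.0, 0.0]
force: [-0.2, 0.1, -1.5]
grip_width: 0.0336
finger_force: 30.0
```

Emit:
move_arm([
  [[0.013,0.11,0,0,0,0,0.2],[0.026,0.22,0,0,0,0,0.2],[0.039,0.33,0,0,0,0,0.2],[0.052,0.44,0,0,0,0,0.2],[0.065,0.544,0,0,0,0,0.2]],
])

```text
clock: 11.13
eef_pos: [0.4339, -0.0144, 0.0594]
orientation: [0.0, -0.017, 1.0, 0.0]
force: [-0.5, -0.9, -1.3]
grip_width: 0.0335
finger_force: 30.0
```

Emit:
move_arm([
  [[0.005,0.13,0.02,0,0,0,0.2],[0.01,0.26,0.04,0,0,0,0.2],[0.015,0.39,0.06,0,0,0,0.2],[0.02,0.5,0.084,0,0,0,0.2],[0.023,0.543,0.084,0,0,0,0.2]],
])

```text
clock: 11.55
eef_pos: [0.4288, 0.0511, 0.0489]
orientation: [-0.0, -0.018, 1.0, 0.0]
force: [-0.1, -0.6, -0.8]
grip_width: 0.0337
finger_force: 30.0
```

Emit:
move_arm([
  [[0,0,0.08,0,0,0,0.2],[0,0,0.16,0,0,0,0.2],[0,0,0.23,0,0,0,0.2],[0,0,0.29,0,0,0,0.2],[0,0,0.316,0,0,0,0.2]],
])

```text
clock: 11.97
eef_pos: [0.4291, 0.0494, 0.0095]
orientation: [-0.001, -0.017, 1.0, -0.0]
force: [0.3, 0.0, -1.0]
grip_width: 0.0338
finger_force: 30.0
```

Emit:
move_arm([
  [[0,0,0.015,0,0,0,0.2],[0,0,0.03,0,0,0,0.2],[0,0,0.045,0,0,0,0.2],[0,0,0.055,0,0,0,0.2],[0,0,0.055,0,0,0,0.2]],
])

```text
clock: 12.38
eef_pos: [0.4299, 0.05, 0.0043]
orientation: [0.0, -0.017, 1.0, 0.0]
force: [-0.5, 0.0, -1.7]
grip_width: 0.0338
finger_force: 30.0
```

Emit:
move_arm([
  [[0,0,0.005,0,0,0,0.2],[0,0,0.01,0,0,0,0.2],[0,0,0.015,0,0,0,0.2],[0,0,0.018,0,0,0,0.2],[0,0,0.018,0,0,0,0.2]],
])

```text
clock: 12.8
eef_pos: [0.4299, 0.05, 0.0022]
orientation: [0.0, -0.017, 1.0, 0.0]
force: [0.7, 0.8, 1.6]
grip_width: 0.0334
finger_force: 30.0
```

Emit:
move_arm([
  [[0,0,0,0,0,0,0.2],[0,0,0,0,0,0,0.2],[0,0,0,0,0,0,0.2]],
])

```text
clock: 13.05
eef_pos: [0.4299, 0.05, 0.0023]
orientation: [0.0, -0.017, 1.0, 0.0]
force: [0.1, 0.2, 3.7]
grip_width: 0.0333
finger_force: 30.0
```

Emit:
move_arm([
  [[0,0,0,0,0,0,0.5],[0,0,0,0,0,0,0.7],[0,0,0,0,0,0,0.9],[0,0,0,0,0,0,0.9],[0,0,0,0,0,0,0.9]],
])

```text
clock: 13.47
eef_pos: [0.4298, 0.05, 0.0021]
orientation: [-0.0, -0.017, 1.0, 0.0]
force: [0.2, -0.1, -0.2]
grip_width: 0.0636
finger_force: 0.0
```

Emit:
move_arm([
  [[0,0,-0.1,0,0,0,0.9],[0,0,-0.25,0,0,0,0.9],[0,0,-0.5,0,0,0,0.9],[0,0,-0.75,0,0,0,0.9],[0,0,-0.95,0,0,0,0.9]],
])

```text
clock: 13.88
eef_pos: [0.4298, 0.05, 0.1177]
orientation: [0.0, -0.017, 1.0, 0.0]
force: [0.2, 0.4, -0.7]
grip_width: 0.079
finger_force: 0.0
```

Emit:
move_arm([
  [[0,0,-0.3,0,0,0,0.9],[0,0,-0.5,0,0,0,0.9],[0,0,-0.5,0,0,0,0.9]],
])

```text
clock: 14.13
eef_pos: [0.4327, 0.0503, 0.1805]
orientation: [0.004, -0.017, 1.0, 0.0]
force: [1.1, -0.0, -0.0]
grip_width: 0.0792
finger_force: 0.0
```

```bash
python3 - <<'E'
from station import monitor,imaging
from plan import *;import cv2
p=monitor.get_state()["eef_pos"];print(p)
plan((*p,181.94),[(.5,-.02,.18,181.9),(.58,-.085,.16,181.9),(.58,-.085,.12,181.9),(.58,-.085,.087,181.9)],3)
F=imaging.grab_frame("side")["image"][:,:,::-1];cv2.imwrite("pics/laid.png",cv2.resize(F[90:290,180:440],(780,600)))
E
```

```text
[0.43268967 0.05026364 0.18045254]
[np.float64(-0.541), np.float64(-0.604), np.float64(0.004), 0, 0, np.float64(0.0)] rows 2.3 -> [ 5.0000e-01 -2.0000e-02  1.8000e-01  1.8194e+02] 
[np.float64(-0.648), np.float64(-0.564), np.float64(0.166), 0, 0, np.float64(0.0)] rows 2.5 -> [ 5.8000e-01 -8.5000e-02  1.6010e-01  1.8194e+02] 
[np.float64(0.0), np.float64(-0.0), np.float64(0.334), 0, 0, np.float64(0.0)] rows 1.0 -> [ 5.8000e-01 -8.5000e-02  1.2000e-01  1.8194e+02] 
[np.float64(0.0), np.float64(-0.0), np.float64(0.275), 0, 0, np.float64(0.0)] rows 0.8 -> [ 5.8000e-01 -8.5000e-02  8.7000e-02  1.8194e+02]
```

View pics/laid.png

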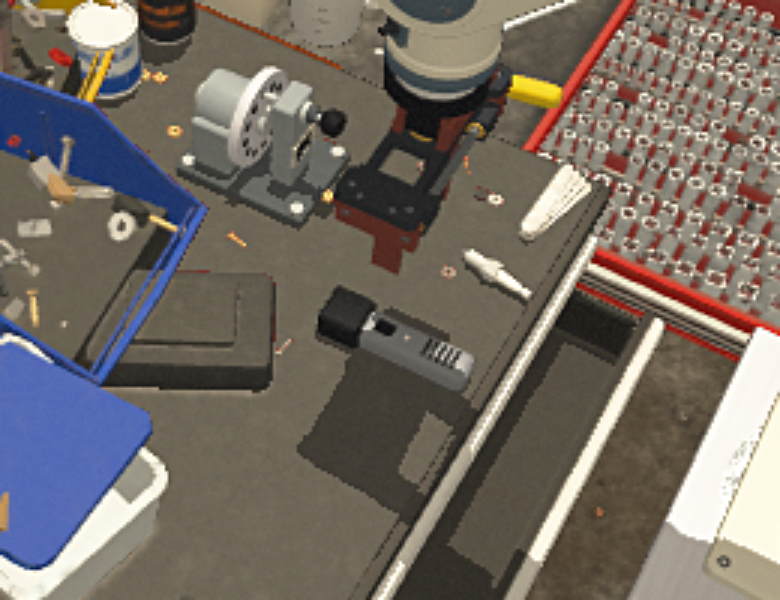

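The side view shows the scanner lying flat on the open bench at (395,340), well clear of the jig at (265,140). The battery, plug and feeler have not moved. Next is the knob.

Emit:
move_arm([
  [[-0.2,-0.2,0,0,0,0,0.9],[-0.4,-0.4,0,0,0,0,0.9],[-0.563,-0.6,0,0,0,0,0.9],[-0.563,-0.6,0,0,0,0,0.9]],
])

```text
clock: 14.52
eef_pos: [0.5029, -0.0225, 0.175]
orientation: [0.001, -0.016, 1.0, -0.0]
force: [-0.5, -0.1, 0.2]
grip_width: 0.0792
finger_force: 0.0
```

Emit:
move_arm([
  [[-0.2,-0.18,0.05,0,0,0,0.9],[-0.4,-0.36,0.1,0,0,0,0.9],[-0.58,-0.52,0.15,0,0,0,0.9],[-0.648,-0.564,0.15,0,0,0,0.9],[-0.648,-0.564,0.15,0,0,0,0.9]],
])

```text
clock: 14.93
eef_pos: [0.5801, -0.0853, 0.1562]
orientation: [-0.001, -0.016, 1.0, 0.0]
force: [-0.2, 0.0, -0.9]
grip_width: 0.079
finger_force: 0.0
```

Emit:
move_arm([
  [[0,0,0.1,0,0,0,0.9],[0,0,0.2,0,0,0,0.9],[0,0,0.25,0,0,0,0.9],[0,0,0.25,0,0,0,0.9],[0,0,0.25,0,0,0,0.9]],
])

```text
clock: 15.35
eef_pos: [0.5789, -0.0839, 0.1275]
orientation: [-0.001, -0.018, 1.0, 0.0]
force: [-0.2, 0.0, 0.7]
grip_width: 0.079
finger_force: 0.0
```

```bash
python3 - <<'E'
from station import monitor,imaging
import cv2,numpy as np
from plan import *
p=monitor.get_state()["eef_pos"];print(p)
plan((*p,181.94),[(.5795,-.085,.087,181.9)],3)
m=np.zeros((500,800,3),np.uint8)
F=imaging.grab_frame("side")["image"][:,:,::-1];m[:,:400]=cv2.resize(F[70:170,230:310],(400,500),interpolation=cv2.INTER_CUBIC)
F=imaging.grab_frame("top")["image"][:,:,::-1];m[:,400:]=cv2.resize(F[100:200,295:375],(400,500),interpolation=cv2.INTER_CUBIC)
cv2.imwrite("pics/knob.png",m)
E
```

```text
[ 0.57886405 -0.08387598  0.12747107]
[np.float64(-0.005), np.float64(-0.01), np.float64(0.337), 0, 0, np.float64(0.0)] rows 1.0 -> [ 5.7950e-01 -8.5100e-02  8.7000e-02  1.8194e+02]
```

View pics/knob.png

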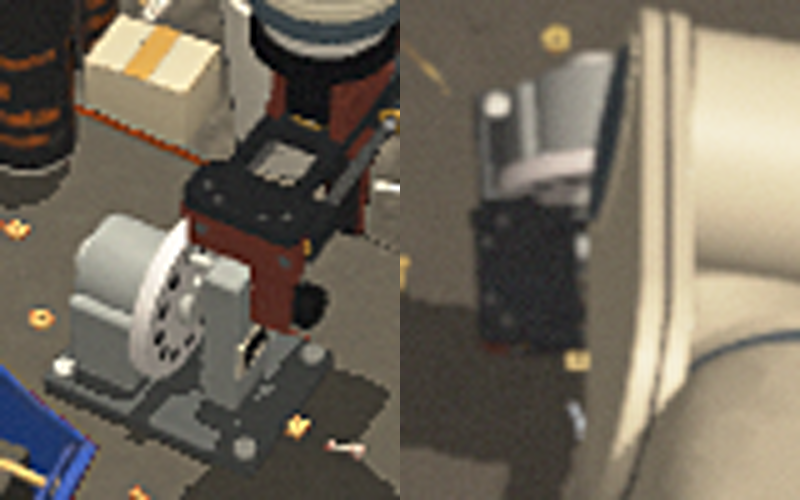

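The side crop shows the open gripper straddling above the knob at (310,305). The near finger, around (275,280), sits on the +y side of it, and the gripper body stays clear of the post and disc. I'll descend and close.

Emit:
move_arm([
  [[0,0,0.07,0,0,0,0.9],[0,0,0.14,0,0,0,0.9],[0,0,0.21,0,0,0,0.9],[0,0,0.28,0,0,0,0.9],[0,0,0.335,0,0,0,0.9]],
])

```text
clock: 15.87
eef_pos: [0.5793, -0.0846, 0.0865]
orientation: [-0.001, -0.017, 1.0, 0.0]
force: [-0.1, 0.1, -0.9]
grip_width: 0.0792
finger_force: 0.0
```

Emit:
move_arm([
  [[0,0,0,0,0,0,0.6],[0,0,0,0,0,0,0.45],[0,0,0,0,0,0,0.35],[0,0,0,0,0,0,0.3],[0,0,0,0,0,0,0.25]],
], force=20)

```text
clock: 16.28
eef_pos: [0.5802, -0.0847, 0.0883]
orientation: [0.0, -0.017, 1.0, -0.0]
force: [-0.5, -0.8, 0.3]
grip_width: 0.0491
finger_force: 0.0
```

Emit:
move_arm([
  [[0,0,0,0,0,0,0.2],[0,0,0,0,0,0,0.1],[0,0,0,0,0,0,0.1],[0,0,0,0,0,0,0.1],[0,0,0,0,0,0,0.1]],
])

```text
clock: 16.7
eef_pos: [0.5798, -0.0814, 0.0881]
orientation: [-0.0, -0.016, 1.0, 0.002]
force: [0.5, 17.2, 2.5]
grip_width: 0.0248
finger_force: 20.0
```

Emit:
move_arm([
  [[0,0,0,0,0,0,0.1],[0,0,0,0,0,0,0.1],[0,0,0,0,0,0,0.1]],
])

```text
clock: 16.95
eef_pos: [0.5798, -0.0814, 0.0881]
orientation: [-0.0, -0.017, 1.0, 0.002]
force: [0.6, 17.7, 2.6]
grip_width: 0.025
finger_force: 20.0
```

The 17 N side force means the knob sits about 3.5 mm toward +y. I'll recentre to take that load off, then tighten.

Emit:
move_arm([
  [[0,0.014,0,0,0,0,0.1],[0,0.028,0,0,0,0,0.1],[0,0.028,0,0,0,0,0.1]],
])

```text
clock: 17.2
eef_pos: [0.5798, -0.0812, 0.0881]
orientation: [0.0, -0.017, 1.0, -0.0]
force: [-0.2, 1.1, 0.7]
grip_width: 0.0248
finger_force: 20.0
```

Emit:
move_arm([
  [[0,0,0,0,0,0,0],[0,0,0,0,0,0,0],[0,0,0,0,0,0,0]],
], force=55)

```text
clock: 17.45
eef_pos: [0.5798, -0.0812, 0.088]
orientation: [0.0, -0.017, 1.0, 0.0]
force: [-0.1, 2.9, 2.4]
grip_width: 0.0241
finger_force: 55.0
```

Emit:
move_arm([
  [[0.02,0,0,0,0,0,0],[0.04,0,0,0,0,0,0],[0.06,0,0,0,0,0,0],[0.08,0,0,0,0,0,0],[0.1,0,0,0,0,0,0]],
])

```text
clock: 17.87
eef_pos: [0.5713, -0.0816, 0.0882]
orientation: [0.004, -0.017, 1.0, -0.0]
force: [12.0, 4.8, -10.3]
grip_width: 0.0244
finger_force: 55.0
```

Emit:
move_arm([
  [[0.01,0,0,0,0,0,0],[0.02,0,0,0,0,0,0],[0.03,0,0,0,0,0,0],[0.04,0,0,0,0,0,0],[0.04,0,0,0,0,0,0]],
])

```text
clock: 18.28
eef_pos: [0.5671, -0.0817, 0.0882]
orientation: [0.004, -0.017, 1.0, -0.0]
force: [14.7, 4.1, -11.2]
grip_width: 0.0245
finger_force: 55.0
```

Emit:
move_arm([
  [[0.01,0,0,0,0,0,0],[0.02,0,0,0,0,0,0],[0.03,0,0,0,0,0,0],[0.03,0,0,0,0,0,0],[0.03,0,0,0,0,0,0]],
])

```text
clock: 18.7
eef_pos: [0.5641, -0.0818, 0.0882]
orientation: [0.005, -0.017, 1.0, -0.0]
force: [15.1, 4.6, -12.0]
grip_width: 0.0243
finger_force: 55.0
```

Emit:
move_arm([
  [[0.005,0,0,0,0,0,0],[0.01,0,0,0,0,0,0],[0.01,0,0,0,0,0,0],[0.01,0,0,0,0,0,0]],
])

```text
clock: 19.03
eef_pos: [0.5639, -0.0819, 0.0883]
orientation: [0.006, -0.017, 1.0, -0.0]
force: [18.4, 5.4, -15.2]
grip_width: 0.0244
finger_force: 55.0
```

Emit:
move_arm([
  [[0.005,0,0,0,0,0,0],[0.01,0,0,0,0,0,0],[0.01,0,0,0,0,0,0],[0.01,0,0,0,0,0,0]],
])

```text
clock: 19.37
eef_pos: [0.5639, -0.0819, 0.0883]
orientation: [0.007, -0.017, 1.0, -0.0]
force: [22.3, 5.6, -18.3]
grip_width: 0.0243
finger_force: 55.0
```

The TCP stalls after 15.9 mm while the force keeps rising, so the plunger is at its stop. I'll hold and check.

Emit:
move_arm([
  [[0,0,0,0,0,0,0],[0,0,0,0,0,0,0],[0,0,0,0,0,0,0],[0,0,0,0,0,0,0],[0,0,0,0,0,0,0]],
])

```text
clock: 19.78
eef_pos: [0.5639, -0.0819, 0.0883]
orientation: [0.007, -0.017, 1.0, -0.0]
force: [22.1, 6.5, -19.4]
grip_width: 0.0246
finger_force: 55.0
```

```bash
python3 - <<'E'
from station import imaging
import cv2
F=imaging.grab_frame("side")["image"][:,:,::-1];cv2.imwrite("pics/pull.png",cv2.resize(F[95:215,220:380],(800,600),interpolation=cv2.INTER_CUBIC))
E
```

```text
(no output)
```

View pics/pull.png

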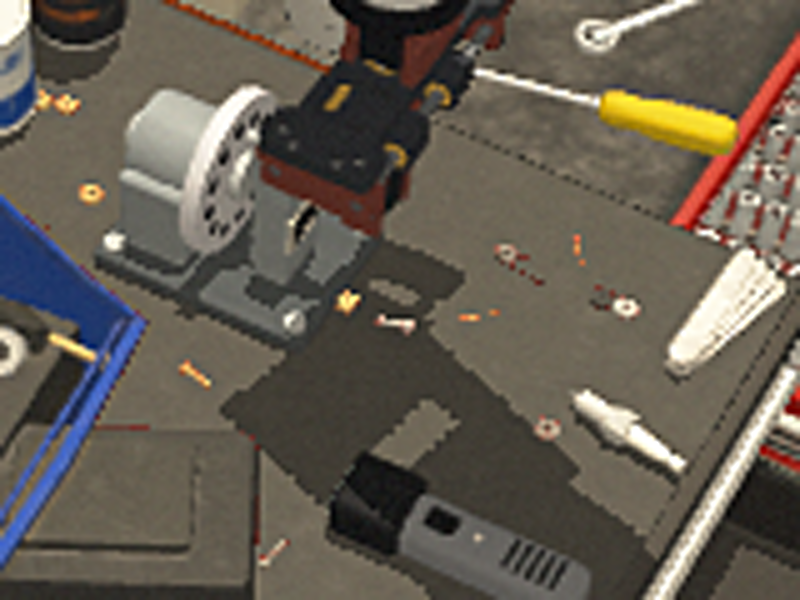

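The side view shows the gripper holding the knob, hidden behind the fingers at (340,190). The scanner lies flat at (455,540), and the plug (625,430) and feeler (725,310) are where they were. The hold is steady, so I'll hand in.

```bash
python3 -c "
from station import arm;print(arm.sign_off())"
```

```text
the job is handed in; nothing more can be done
None
```

I handed the job in at about 20 s: I held the scanner at the tag for about 2 s (its aim likely about 3–4 mm off centre sideways), laid it flat on the open bench clear of the jig, and the gripper is still holding the plunger at its stop after about 15.9 mm of travel.

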